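# Press a filter cassette's end cap home in a ratchet hand press

## Robot

A 6-joint arm with a two-finger parallel gripper is mounted at the origin on the work surface. World frame = base frame: x ahead of the robot, y to its left, z up, the work surface at z = 0. Lengths are in m, angles in rad, forces in N, time in s.
With the tool pointing down it reaches from about 0.35 to 0.775 m from the base axis. Payload 7.3 kg.
Tool frame: the origin (TCP) lies midway between the tips of the shut fingers; the grasp point (between the pads) lies 19 mm behind it; z points along the fingers, y is the direction in which the jaws open and shut (so a half turn about z gives the same grasp; the last joint's range is limited). The gripper opens to 92 mm and grips with 3 to 60 N. Pads are 19 mm wide; open, the fingers measure 130 mm over their backs; the gripper's body (75 mm by 190 mm) begins 47 mm behind the grasp point.
Start: joints at [1.175, 0.342, 1.524, -0, 1.275, -0.146], TCP at [0.13, 0.509, 0.227] pointing down, gripper open.
Joint ranges: [-2.53, 2.53], [-0.77, 2.02], [0.04, 2.7], [-1, 4.14], [0.28, 2.66], [-3.11, 3.11]. Speed limits (rad/s): [2.57, 2.57, 3.14, 3.14, 3.14, 3.14].

## Interface

Orientations are given as [roll, pitch, yaw] about the fixed x, y, z axes, in that order (R = Rz(yaw) Ry(pitch) Rx(roll)).
In Python, from cell import status, eyes, job gives the robot as it stands.
- The arm moves only by the tool jog_arm, never from a script. Its argument "series" is a list of rows, each a list of 3 entries, a list of its own where there are three numbers: the gripper command: -1 is shut, 1 is fully open, values between are in proportion, then the shift along the tool's x, y, z in m, then the turn, a rotation vector about the tool's x, y, z in rad. In form: [[grip, [x, y, z], [ax, ay, az]], ...]. A call has 1 to 12 rows; each row is the pose to reach, as a shift and turn from the pose commanded when the call began, along the tool's axes at that moment; what a row does not reach only later rows make up. A row lasts 1/12 s, in which the tool goes at most 41.7 mm and 7.16 degrees, less where a joint would pass 70% of its speed; a pose out of reach is approached as far as the arm can. A call with a gripper value outside its range is refused whole. The fingers move at their own pace and stop on an object; "squeeze" is the grip in N (left out, the last holds). Time passes only in rows, so rows that repeat a pose let the fingers close. It gives the time, the measured TCP pose, the force and the opening at its end, in the units of the state.
- status.observe(): the state, without advancing time (a new reading comes with each control period).
- eyes.read_camera(name): name is "side" or "top"; returns a dict with "img" (400x640x3 uint8, red, green, blue), "range_z" (400x640 float32, m along the optical axis (not along the pixel's ray), 0 where there is no reading), "camera_matrix" (3x3 intrinsics, pixels), "T" (4x4, takes a point from camera to world coordinates). Camera axes: x right, y down, z forward; pixel columns grow to the right and rows downward; lengths in m; the calibration is good to about 2 mm. A picture is of the moment at which its call begins.
- job.hand_in(): hands the job in, once; it reports no verdict.
The state is a dict: "time": time; "qpos": joint angles; "qvel": joint speeds; "joint_efforts": joint torques, N m; "tool_pos": TCP position; "tool_rot": TCP orientation; "contact_force": force on the tool from outside, world axes, zero at the start; "torque": the same for the moment, N m; "opening": finger opening in m.
Only numpy, scipy, OpenCV 4.12 (cv2) and the standard library are available. Lean on these libraries where they do the work, as an engineer would, in place of code of your own. Each camera call takes 0.05 s, during which the arm holds its last target.

## Task

Lay the white filter cassette, as it is turned, in the open mouth of the grey ratchet press, between jaw and anvil, flat on the bench and pushed back against the press's rear fence, with its end cap still standing out. Pump the long trigger until the jaw has pressed the end cap fully home, then hold the release lever down until the jaw has slid all the way back. Leave the cassette lying there against the fence and do not disturb the other things on the bench.

Things in the scene. Friction and masses are not known exactly. Their poses are not given: they have to be found in the camera images.
- press: Grey ratchet hand press fixed to the bench. Origin: on the bench, under the jaw's face when the jaw is fully back, on the jaw's centre line. +x is the way the jaw advances (to the robot's right), +y points away from the robot. Housing of the mechanism: x -135 to -30 mm, y -38 to +38 mm, 74 mm high, with a post to 130 mm high at x -85, y +34 mm.
- anvil_face (a point): Centre of the anvil's flat face, 30 mm above the bench, at x = 184 mm of the press. The anvil is 26 mm thick, y -34 to +52 mm of the press, 56 mm high. The mouth is the bare bench between the jaw's face (x = joint jaw) and this face, open on top and on the robot's side (-y).
- fence_face (a point): Point on the rear fence's flat face, at x = 89, y = +30, z = 26 mm of the press. The fence closes the mouth's far side, is 52 mm high, 22 mm thick and runs along the press's x from -105 to +211 mm.
- jaw_face (a point): Centre of the jaw's flat black face, 30 mm above the bench; moves with the jaw. The jaw block is 24 mm thick, y -28 to +28 mm of the press, 56 mm high.
- jaw (a joint): Advance of the jaw in m: 0 fully back, 0.075 at most. A full pump moves it one 12 mm notch on; it rests at 0 or 0.010, 0.022, 0.034, 0.046, 0.058, dropping back to the last notch after a stroke. Starts 0 to 2 notches out. It is at 0.064 when it holds cassette and home cap against the anvil. A 3 N spring draws it back at 60 mm/s while the release lever is down.
- trigger_pad (a point): Centre of the top of the grey pad (36 x 40 mm, 10 mm thick) at the far end of the long trigger arm; at rest 149 mm above the bench, at x = -197, y = +12 mm of the press. Press it straight down with shut fingers.
- trigger (a joint): Trigger angle in rad: 0 at rest (up, a spring returns it), 0.50 fully down. The pad, 112 mm from the hinge, sinks 54 mm in a full stroke, almost straight. A stroke must pass 0.46 to gain a notch, and come up below 0.02 before the next. Takes 2 to 4 N empty, about 12 N while it presses the cap; goes hard before the bottom once the cap is home: 22 N is enough.
- release_pad (a point): Centre of the top of the grey thumb pad (34 x 34 mm, 8 mm thick) of the release lever, about 81 mm above the bench, on the robot's side of the housing, at x = -162, y = -80 mm of the press.
- release (a joint): Angle of the release lever in rad: 0 to 0.05 when left alone (a spring returns it; it flicks up to 0.15 as the ratchet clicks), 0.38 fully down. The pad, 52 mm from the hinge, goes down about 18 mm with 4 to 8 N, up to 14 N half-way down, where it unlocks. Above 0.28 the ratchet is free; let up too early, it catches the jaw again.
- cassette: White box-shaped gas-filter cassette (body 90 x 56 x 46 mm, 0.3 to 0.5 kg), lying flat. Origin: centre of the underside of the 90 mm body. Its x runs along its length, within 0.35 rad of the press's x at the start; the end cap is at its -x end, towards the jaw. Can be taken across its 56 mm width or pushed. Against the fence its origin is at y = +2 mm of the press.
- cap_end (a point): Centre of the outer face of the cassette's grey end cap (30 mm long, 56 mm wide, 46 mm high, a dark grip patch on each side), 23 mm above the underside; 75 mm from the cassette's origin when the cap is home, plus joint cap.
- cap (a joint): How far in m the end cap stands out from the cassette's body (aluminium neck seen between them): 0 fully home, 0.022 at most; starts at 0.010 to 0.020. Stiff: slides on with about 10 N and stays. The cassette's whole length is 120 mm plus this.
- wrench: Steel open wrench, 170 mm, lying on the robot's side of the press; leave alone. Origin at the underside's centre.
- screwdriver: Screwdriver, 190 mm, lying behind the press; leave alone. Origin at the underside's centre.
- amber_bottle: Amber bottle, 68 mm across, 140 mm high, beyond the anvil; leave alone. Origin at the underside's centre.
- sample_jar: Clear jar, 72 mm across, 85 mm high; leave alone. Origin at the underside's centre.
- beaker: Glass beaker, 72 mm across, 90 mm high; leave alone. Origin at the underside's centre.
- fitting: Brass fitting, 44 mm across, 50 mm high; leave alone. Origin at the underside's centre.
- weight: Steel weight, 56 mm across, 50 mm high; leave alone. Origin at the underside's centre.
Not all that is in view belongs to the job. What is shaped like the cassette but green or red is not meant.

How it is judged:
By the outcome, as a careful person would: the job done as asked, in the order asked, and still so for the second after the job is handed in, with the robot touching nothing.
It also fails if it takes over 72 s, if anything falls off the work surface, if the arm or the gripper's body presses on something with over 40 N, if the wrist force passes 120 N, or if a joint passes its speed limit or range.

## Working session

There is one attempt and no reset: what is moved stays moved. The work goes in short steps, Python scripts to look and compute and a tool call to move; the robot and the scene stay as the last step left them, time stands still between calls to the robot, and variables do not carry over. Pictures are saved under pics/ and viewed, and the job is handed in when it is done.

Besides the shell and the picture viewer there is one more tool, called as name(argument=value, ...), one argument or row to a line, values as JSON. jog_arm: Moves the arm, as the interface text tells. Its arguments: {"type":"object","properties":{"series":{"type":"array","items":{"type":"array"}},"squeeze":{"type":"number"}},"required":["series"]}

```bash
mkdir -p pics; ls; python3 - <<'E'
from cell import status, eyes, job
import cv2,numpy as np
print(status.observe())
for n in("top","side"):
    c=eyes.read_camera(n); cv2.imwrite(f"pics/{n}0.png",c["img"][:,:,::-1]); np.savez(f"{n}0.npz",**c); print(n,c["camera_matrix"],c["T"])
E
```

```text
pics
{'time': 0.0, 'qpos': array([ 1.17501657e+00,  3.42725739e-01,  1.52504129e+00,  1.55130972e-06,
        1.27536733e+00, -1.45960395e-01]), 'qvel': array([-6.81444242e-04,  1.39844168e-03, -2.78040769e-04, -3.92895519e-05,
       -2.29288999e-04,  1.19435376e-03]), 'joint_efforts': array([ 2.13301231e-03, -4.31249821e+01, -2.44223750e+01,  7.18952995e-02,
        5.58874710e-02, -1.19446186e-04]), 'tool_pos': array([0.12959364, 0.50833179, 0.22603492]), 'tool_rot': array([-3.14006756e+00, -2.25697288e-04,  2.89177266e+00]), 'contact_force': array([1.21393728, 0.21046086, 0.12516648]), 'torque': array([ 0.0372496 ,  0.02692622, -0.01872319]), 'opening': 0.09169903349676521}
top [[419.926426     0.         319.11313758]
 [  0.         419.926426   201.81347688]
 [  0.           0.           1.        ]] [[ 0.00224831 -0.99398129  0.10952693  0.39961284]
 [-0.99980473 -0.00438471 -0.01926868 -0.01164839]
 [ 0.01963295 -0.10946222 -0.99379705  1.45910771]
 [ 0.          0.          0.          1.        ]]
side [[392.36247381   0.         317.25859213]
 [  0.         392.36247381 194.20334094]
 [  0.           0.           1.        ]] [[-0.99204845 -0.09780107  0.07921382  0.47167898]
 [-0.12545725  0.71836071 -0.68426484  0.74351413]
 [ 0.01001774 -0.68876182 -0.72491848  0.92551635]
 [ 0.          0.          0.          1.        ]]
```

View pics/top0.png

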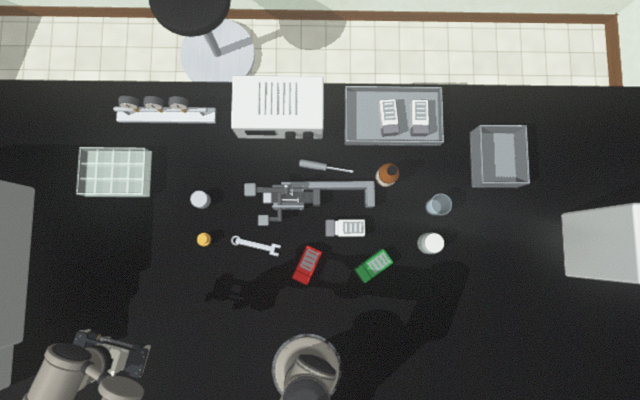

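View pics/side0.png

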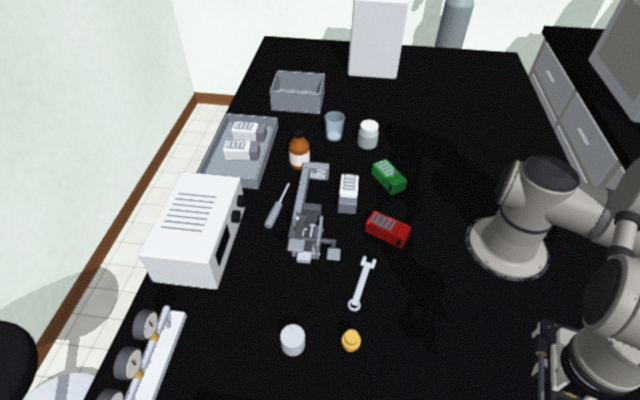

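The top view shows the press at about (250-375, 165-225) with the cassette at (347,228). The pads are at (250,189) and (264,220). The red and green decoys sit nearer the robot. Next I'll zoom in and measure with depth.

```bash
cat > h.py <<'E'
import numpy as np,cv2
def cloud(c):
    K=c["camera_matrix"];T=c["T"];z=c["range_z"]
    v,u=np.mgrid[:z.shape[0],:z.shape[1]]
    P=np.stack([(u-K[0,2])/K[0,0]*z,(v-K[1,2])/K[1,1]*z,z],-1)
    W=P@T[:3,:3].T+T[:3,3]; W[z==0]=np.nan
    return W
def proj(c,p):
    K=c["camera_matrix"];T=c["T"]
    q=(np.atleast_2d(p)-T[:3,3])@T[:3,:3]
    q=q@K.T
    return q[:,:2]/q[:,2:]
E
python3 - <<'E'
import numpy as np,cv2
from h import *
c=dict(np.load("top0.npz"));W=cloud(c)
im=c["img"][150:260,230:400,::-1]
cv2.imwrite("pics/t0z.png",cv2.resize(im,None,fx=4.6,fy=4.6,interpolation=cv2.INTER_CUBIC))
s=dict(np.load("side0.npz"));im=s["img"][150:275,260:420,::-1]
cv2.imwrite("pics/s0z.png",cv2.resize(im,None,fx=4.6,fy=4.6,interpolation=cv2.INTER_CUBIC))
# height map orthographic views
np.set_printoptions(linewidth=250)
for n,d in(("top",c),("side",s)):
    Q=cloud(d); 
    b=Q[(np.abs(Q[...,2])<.015)&(Q[...,0]>.3)&(Q[...,0]<.7)&(abs(Q[...,1])<.3)]; print(n,"bench z",np.median(b[:,2]), b[:,2].std())
# print heights
print((W[176:236:2,240:380:4,2]*1000).round().astype(int))
E
```

```text
top bench z -0.000745662794952473 0.003415274681245561
side bench z -0.0017227492267561373 0.00277594079685871
[[ 0  2  1 ... -4 -5 23]
 [-6  3 -1 ...  4 -1 15]
 [ 1  2 -4 ...  0 -1 -4]
 ...
 [-2 -1 -5 ...  0 -1 -2]
 [ 1  1 -2 ...  1 -8  2]
 [-5 -4 -2 ... -2  3 -4]]<stdin>:14: RuntimeWarning: invalid value encountered in cast
```

View pics/t0z.png

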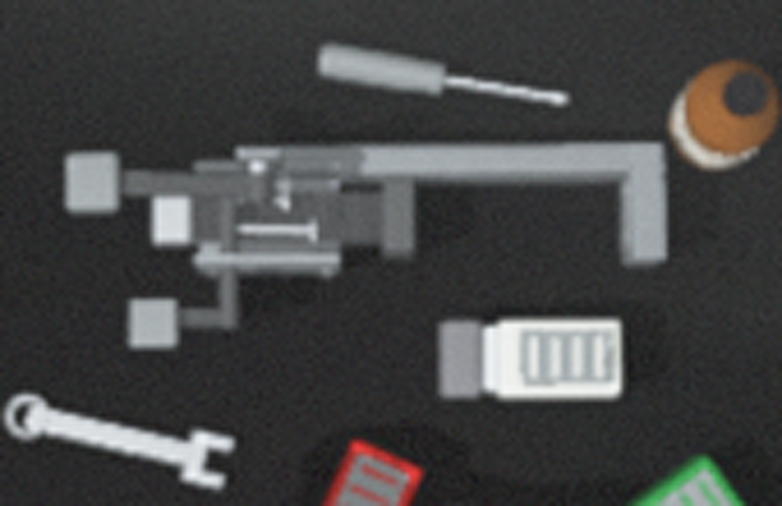

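View pics/s0z.png

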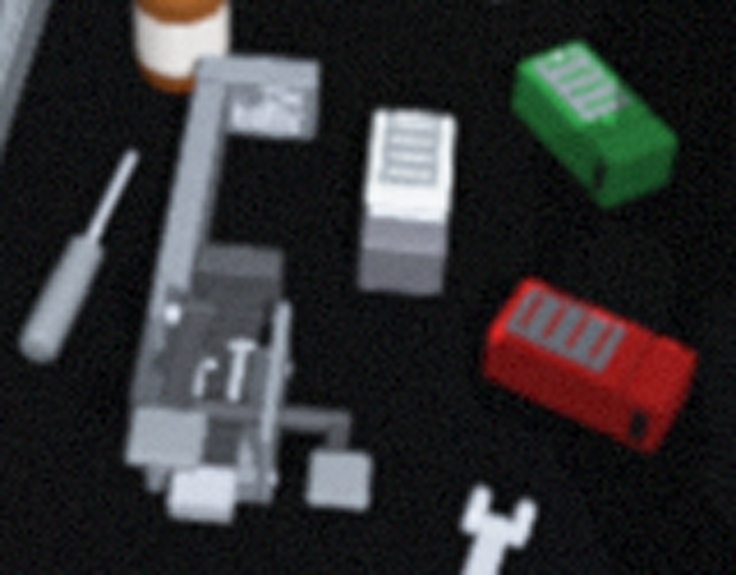

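```bash
python3 - <<'E'
import numpy as np,cv2
from h import *
for n in("top","side"):
    d=dict(np.load(n+"0.npz"));W=cloud(d);im=d["img"].astype(int)
    x,y,z=np.moveaxis(W,-1,0)
    # cassette top: z .035-.06
    R=(x>.3)&(x<.8)&(abs(y)<.3)
    m=R&(z>.035)&(z<.063)
    k,lab,st,ce=cv2.connectedComponentsWithStats(m.astype(np.uint8),connectivity=4)
    print(n)
    for i in range(1,k):
        if st[i,4]<60: continue
        p=W[lab==i]
        r=cv2.minAreaRect((p[:,:2]*1000).astype(np.float32))
        print(st[i],p.mean(0).round(4),"med z",np.median(p[:,2]).round(4),r, im[lab==i].mean(0).round())
    for lo,hi in((.07,.095),(.135,.165)):
        m=R&(z>lo)&(z<hi)
        k,lab,st,ce=cv2.connectedComponentsWithStats(m.astype(np.uint8),connectivity=4)
        for i in range(1,k):
            if st[i,4]<20: continue
            p=W[lab==i]
            print(lo,st[i],np.median(p,0).round(4),cv2.minAreaRect((p[:,:2]*1000).astype(np.float32)))
E
```

```text
top
[346 132  50  11 116] [ 0.7716 -0.2064  0.0425] med z 0.0424 ((770.4953002929688, -214.0595703125), (170.52513122558594, 30.847213745117188), 81.26546478271484) [141. 147. 149.]
[ 264  181  111   26 1305] [ 0.5915 -0.0423  0.0494] med z 0.0501 ((586.6353759765625, -38.45814514160156), (373.96466064453125, 84.79443359375), 89.43245697021484) [129. 133. 136.]
[326 219  39  17 638] [ 0.4703 -0.1274  0.0455] med z 0.0456 ((470.6243896484375, -127.04759979248047), (54.338279724121094, 129.42755126953125), 0.14163999259471893) [188. 192. 192.]
[293 245  29  34 560] [3.499e-01 2.000e-04 4.600e-02] med z 0.0459 ((346.2462158203125, 0.921661376953125), (56.01045227050781, 118.93506622314453), 64.65106964111328) [150.  80.  80.]
[356 249  37  30 588] [ 0.3447 -0.2236  0.0459] med z 0.0459 ((343.0502014160156, -223.49160766601562), (57.01177215576172, 120.15542602539062), 34.959991455078125) [ 98. 151. 112.]
0.07 [245 130  78   9 233] [0.7847 0.0526 0.0858] ((779.299072265625, 82.3141098022461), (259.9612121582031, 21.16107940673828), 89.81063842773438)
0.07 [379 163  19  21  99] [ 0.634  -
[... 2495 characters left out ...]
6254882812, 147.22677612304688), (208.54991149902344, 19.829898834228516), 87.21312713623047)
0.07 [292 221   6  18  50] [0.6086 0.0853 0.0739] ((609.5115356445312, 79.34628295898438), (63.2277946472168, 7.4960174560546875), 87.95677185058594)
0.07 [327 248  14  13 149] [0.4956 0.1489 0.0751] ((495.621337890625, 145.69046020507812), (37.525962829589844, 33.18192672729492), 88.11044311523438)
0.135 [294 129  10   7  43] [ 0.6532 -0.2676  0.1379] ((652.9620971679688, -270.3255920410156), (29.42205810546875, 28.017993927001953), 61.6234245300293)
0.135 [287 231  18  22 246] [0.587  0.182  0.1461] ((586.6461181640625, 166.68048095703125), (67.26825714111328, 39.60622024536133), 88.7802963256836)
```

```bash
python3 - <<'E'
import numpy as np,cv2
from h import *
d=dict(np.load("top0.npz"));K=d["camera_matrix"];T=d["T"]
g=cv2.cvtColor(d["img"],cv2.COLOR_RGB2GRAY).astype(float)
def unp(u,v,z):
    r=np.stack([(np.array(u)-K[0,2])/K[0,0],(np.array(v)-K[1,2])/K[1,1],np.ones(len(u))],-1)@T[:3,:3].T
    s=(z-T[2,3])/r[:,2]; return r*s[:,None]+T[:3,3]
def cross(prof,th,rev=False):
    # subpixel first crossing
    i=np.arange(len(prof))
    for k in range(len(prof)-1):
        a,b=prof[k],prof[k+1]
        if (a-th)*(b-th)<0: return k+(th-a)/(b-a)
    return np.nan
# fence back edge & front edge
U=np.arange(312,362)
back=[174+cross(g[174:186,u],85) for u in U]
vs=[]
for u in U: vs.append(186+cross(g[186:196,u],85))
for nm,v,z in(("back",back,.052),("front",vs,.052)):
    v=np.array(v);ok=np.isfinite(v)
    p=unp(U[ok],v[ok],z); a=np.polyfit(p[:,1],p[:,0],1);
    r=p[:,0]-np.polyval(a,p[:,1]);k=abs(r-np.median(r))<.0015
    a=np.polyfit(p[k,1],p[k,0],1);print(nm,"x=",a, "at y=-.05:",np.polyval(a,-.05),r.std(),k.sum())
# anvil: face (left edge) and right edge, rows 192..204, top z .056
V=np.arange(192,205)
for nm,lo,hi in(("face",358,370),("aback",370,382)):
    u=np.array([lo+cross(g[v,lo:hi],85) for v in V]);print(nm,u.round(2))
    p=unp(u,V,.056);print(np.nanmedian(p,0), np.polyfit(p[:,0],p[:,1],1))
print(g[196,355:382].round(),g[182:194,340])
# jaw row 200
print("jaw row",g[198,300:330].round())
for v in (190,193,196,199,202): print(v,g[v,305:325].round().astype(int))
# cassette row edges
for v in (222,228,233): print(v,g[v,320:370].astype(int))
E
```

```text
back x= [-0.01441509  0.62579951] at y=-.05: 0.6265202653230807 0.0003043523542900628 50
front x= [0.00130243 0.59858546] at y=-.05: 0.5985203392013597 0.0004647842046638937 41
face [364.17 364.25 364.33 364.28 364.31 364.25 364.29 364.3  364.27 364.19
 364.28 364.33 364.49]
[ 0.5678619  -0.19121726  0.056     ] [ 0.00056869 -0.19153622]
aback [374.55 374.58 374.61 374.61 374.62 374.6  374.61 374.6  374.6  374.64
 374.6  374.64 374.62]
[ 0.56802213 -0.22611032  0.056     ] [-0.00833915 -0.22137434]
[ 45.  47.  47.  41.  49.  50.  47.  49.  49.  69. 121. 150. 158. 169.
 168. 167. 170. 167. 162. 130.  57.  42.  47.  42.  45.  47.  43.] [149. 164. 167. 168. 169. 142. 118.  88.  60.  49.  50.  45.]
jaw row [ 95.  89.  89.  88.  92.  87.  92.  93.  94.  88.  89.  87.  91. 100.
 116. 117. 116. 114. 114. 104.  57.  37.  38.  44.  34.  40.  36.  33.
  37.  41.]
190 [ 55  55  56  57  58  59  55  66  91 114 112 116 115 111  98  57  52  49
  54  55]
193 [ 93  95  96  91  91  90  92  90 104 113 112 116 115 112  98  54  37  36
  39  42]
196 [ 92  93  94  87  91  88  91  91 104 115 117 118 112 119  97  58  39  36
  35  41]
199 [ 92  92  94  92  93  86  85  92 105 116 115 115 114 115  95  57  39  34
  42  38]
202 [ 77  79  82  78  79  78  75  81 101 117 114 115 112 120 101  61  45  41
  43  33]
222 [ 41  44  42  40  49  93 139 154 154 151 153 149 151 139 140 206 239 232
 230 238 238 237 230 195 179 186 181 178 183 183 185 185 184 183 183 184
 187 181 176 179 194 187 190 204 190  73  38  37  35  36]
228 [ 44  49  38  41  47  92 136 152 155 153 151 149 148 137 140 207 238 233
 230 240 238 239 228 190 186 222 224 177 175 192 221 216 173 175 203 224
 206 173 174 214 224 178 164 190 195  80  36  32  39  32]
233 [ 44  43  43  46  45  90 137 158 155 153 154 152 153 148 149 207 241 235
 232 240 239 240 237 226 194 187 186 187 182 181 196 216 217 216 217 216
 215 215 215 215 214 213 219 233 214  93  40  39  40  42]
```

```bash
cat > mv.py <<'E'
import sys,numpy as np
from scipy.spatial.transform import Rotation as R
from cell import status
def rel(p,yaw):
    s=status.observe(); A=R.from_euler('xyz',s['tool_rot']); B=R.from_euler('xyz',[np.pi,0,yaw])
    d=A.inv().apply(np.array(p)-s['tool_pos']); t=(A.inv()*B).as_rotvec()
    print("now",s['tool_pos'].round(4),s['tool_rot'].round(3),"t",s['time'],"F",s['contact_force'].round(1),"open",round(s['opening'],4)); print("shift",d.round(4),"turn",t.round(4))
a=list(map(float,sys.argv[1:])); rel(a[:3],a[3])
E
python3 mv.py .43 .14 .227 3.14159; python3 - <<'E'
import numpy as np
from h import *
d=dict(np.load("top0.npz"));s=dict(np.load("side0.npz"))
# check model: overlay press frame origin(.574,-.016) yaw -90: world=(ox+py, oy-px)
import cv2
ox,oy=.574,-.016
def w(px,py,z): return [ox+py*1e-3,oy-px*1e-3,z*1e-3]
polys=[[w(-105,30,52),w(211,30,52),w(211,52,52),w(-105,52,52)],[w(184,-34,56),w(210,-34,56),w(210,52,56),w(184,52,56)],[w(-24,-28,56),w(0,-28,56),w(0,28,56),w(-24,28,56)],
[w(-215,-8,149),w(-179,-8,149),w(-179,32,149),w(-215,32,149)],[w(-179,-97,81),w(-145,-97,81),w(-145,-63,81),w(-179,-63,81)]]
cx,cy=.4715,-.122
polys.append([[cx-.028,cy-.045,.046],[cx+.028,cy-.045,.046],[cx+.028,cy+.089,.046],[cx-.028,cy+.089,.046]])
for n,c,(r0,r1,c0,c1) in(("t",d,(150,260,230,400)),("s",s,(140,275,260,420))):
    f=4.6; im=cv2.resize(np.ascontiguousarray(c["img"][r0:r1,c0:c1,::-1]),None,fx=f,fy=f,interpolation=cv2.INTER_CUBIC)
    for p in polys:
        q=(proj(c,np.array(p))-[c0,r0]+.5)*f
        cv2.polylines(im,[q.astype(np.int32)],True,(0,255,255),1)
    cv2.imwrite(f"pics/{n}ov.png",im)
E
```

```text
now [0.1296 0.5084 0.2261] [-3.14  -0.     2.892] t 0.1 F [ 0.4  0.4 -0.9] open 0.0915
shift [-0.3821 -0.2827 -0.0006] turn [-0.0014 -0.0004 -0.2498]
```

View pics/tov.png

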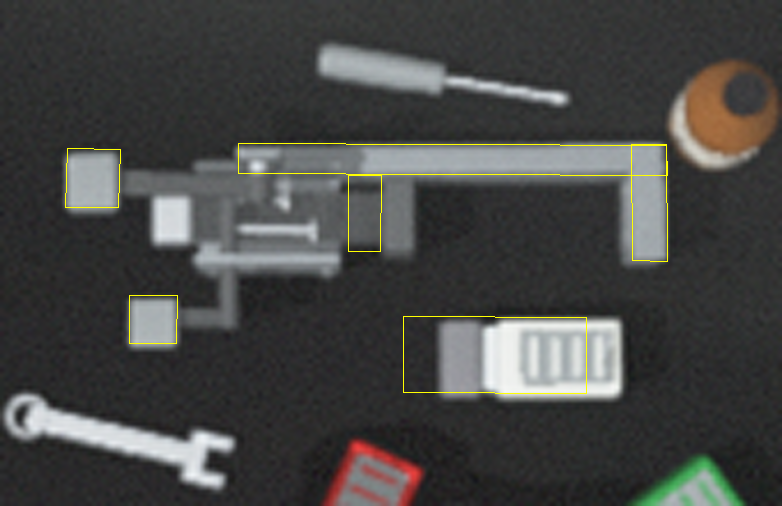

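View pics/sov.png

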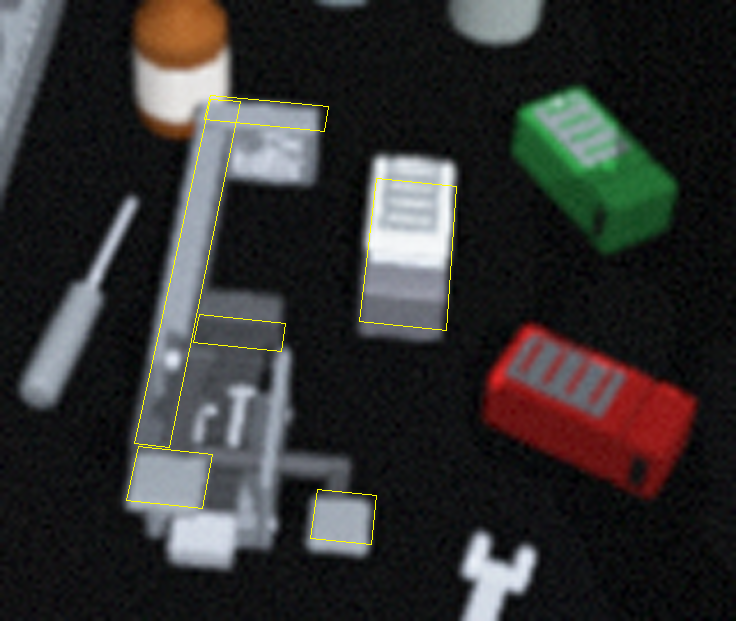

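```bash
cat > fit.py <<'E'
import numpy as np,cv2
from scipy.optimize import minimize
from scipy.ndimage import map_coordinates
from h import *
# maximise mean |gradient| along edges of top faces (both cameras with seperate results)
def fit(c,quad_fn,x0,edges,step):
    g=cv2.GaussianBlur(cv2.cvtColor(c["img"],cv2.COLOR_RGB2GRAY).astype(float),(0,0),.9)
    gx=cv2.Sobel(g,-1,1,0)/8;gy=cv2.Sobel(g,-1,0,1)/8;m=np.hypot(gx,gy)
    def f(p):
        s=0;n=0
        for a,b in edges(p):
            t=np.linspace(.06,.94,60)[:,None]; q=proj(c,a+(b-a)*t)
            s+=map_coordinates(m,[q[:,1],q[:,0]],order=1).sum();n+=60
        return -s/n
    best=None
    for k in range(12):
        r=minimize(f,np.array(x0)+np.random.default_rng(k).normal(size=len(x0))*step,method="Nelder-Mead",options=dict(initial_simplex=None,xatol=1e-5,fatol=1e-4))
        if best is None or r.fun<best.fun: best=r
    return best.x.round(4),round(best.fun,2)
def P(o,th,px,py,z): # press local mm, th=tilt ccw from -90
    cx=np.array([np.sin(th),-np.cos(th)]);cy=np.array([np.cos(th),np.sin(th)])
    return np.append(np.array(o)+cx*px*1e-3+cy*py*1e-3,z*1e-3)
def press_edges(p):
    f=lambda a,b,z:P(p[:2],p[2],a,b,z)
    return [(f(30,52,52),f(211,52,52)),(f(40,30,52),f(184,30,52)),(f(184,30,56),f(184,-34,56)),(f(210,52,56),f(210,-34,56)),(f(184,-34,56),f(210,-34,56)),
      (f(-215,-8,149),f(-215,32,149)),(f(-215,-8,149),f(-179,-8,149)),(f(-215,32,149),f(-179,32,149)),
      (f(-179,-97,81),f(-145,-97,81)),(f(-179,-63,81),f(-179,-97,81))]
def cass_edges(p):
    f=lambda a,b,z:P(p[:2],p[2],a,b,z); e=-75-p[3]*1e3
    return [(f(45,-28,46),f(45,28,46)),(f(-45,28,46),f(45,28,46)),(f(-45,-28,46),f(45,-28,46)),(f(-45,28,46),f(-45,-28,46)),(f(e,28,46),f(e,-28,46)),(f(e,28,46),f(e+30,28,46)),(f(e,-28,46),f(e+30,-28,46))]
if __name__=="__main__":
    import sys
    tag=sys.argv[1]; c0=[float(v) for v in sys.argv[2:4]]
    for n in("top","side"):
        c=dict(np.load(f"{n}{tag}.npz"))
        print(n,"press",fit(c,None,[.574,-.016,.01],press_edges,[.003,.003,.01]))
        print(n,"cass",fit(c,None,c0+[.01,.015],cass_edges,[.003,.003,.02,.003]))
E
python3 fit.py 0 .4715 -.148
```

```text
top press (array([ 0.5729, -0.015 ,  0.0099]), np.float64(-33.5))
top cass (array([ 0.4691, -0.1486,  0.0132,  0.0144]), np.float64(-39.26))
side press (array([ 0.577 , -0.0089,  0.0089]), np.float64(-31.96))
side cass (array([ 0.4741, -0.1449,  0.008 , -0.0187]), np.float64(-49.65))
```

jog_arm(
  series=[
    [-0.13,[-0.382,-0.283,0],[0,0,-0.26]],
    [-0.13,[-0.382,-0.283,0],[0,0,-0.26]],
    [-0.13,[-0.382,-0.283,0],[0,0,-0.26]],
    [-0.13,[-0.382,-0.283,0],[0,0,-0.26]],
    [-0.13,[-0.382,-0.283,0],[0,0,-0.26]],
    [-0.13,[-0.382,-0.283,0],[0,0,-0.26]],
    [-0.13,[-0.382,-0.283,0],[0,0,-0.26]],
    [-0.13,[-0.382,-0.283,0],[0,0,-0.26]],
    [-0.13,[-0.382,-0.283,0],[0,0,-0.26]],
    [-0.13,[-0.382,-0.283,0],[0,0,-0.26]],
    [-0.13,[-0.382,-0.283,0],[0,0,-0.26]],
    [-0.13,[-0.382,-0.283,0],[0,0,-0.26]],
  ],
  squeeze=20,
)

```text
time: 1.1
tool_pos: [0.4319, 0.1369, 0.2265]
tool_rot: [-3.141, 0.001, -3.134]
contact_force: [0.4, 0.8, -0.6]
opening: 0.04
```

```bash
python3 mv.py .412 -.140 .227 3.1516;python3 mv.py .412 -.140 .012 3.1516
```

```text
now [0.4319 0.1369 0.2265] [-3.141e+00  1.000e-03 -3.134e+00] t 1.1 F [ 0.4  0.8 -0.6] open 0.04
shift [ 0.0221 -0.2767 -0.0003] turn [-0.0008  0.0006 -0.002 ]
now [0.4319 0.1369 0.2265] [-3.141e+00  1.000e-03 -3.134e+00] t 1.1 F [ 0.4  0.8 -0.6] open 0.04
shift [ 0.0222 -0.2766  0.2147] turn [-0.0008  0.0006 -0.002 ]
```

jog_arm(
  series=[
    [-0.13,[0.022,-0.276,0],[0,0,0]],
    [-0.13,[0.022,-0.276,0],[0,0,0]],
    [-0.13,[0.022,-0.276,0],[0,0,0]],
    [-0.13,[0.022,-0.276,0],[0,0,0]],
    [-0.13,[0.022,-0.276,0],[0,0,0]],
    [-0.13,[0.022,-0.276,0],[0,0,0]],
    [-0.13,[0.022,-0.276,0],[0,0,0]],
    [-0.13,[0.022,-0.276,0.04],[0,0,0]],
    [-0.13,[0.022,-0.276,0.08],[0,0,0]],
    [-0.13,[0.022,-0.276,0.12],[0,0,0]],
    [-0.13,[0.022,-0.276,0.15],[0,0,0]],
    [-0.13,[0.022,-0.276,0.15],[0,0,0]],
  ],
)

```text
time: 2.1
tool_pos: [0.4071, -0.1344, 0.0719]
tool_rot: [3.136, -0.01, -3.132]
contact_force: [-1.9, 0.4, 0.6]
opening: 0.0398
```

```bash
python3 mv.py .412 -.140 .012 3.1516; python3 - <<'E'
from cell import eyes
import cv2,numpy as np
c=eyes.read_camera("top");s=eyes.read_camera("side")
im=np.hstack([cv2.resize(c["img"][140:290,230:400],(400,353)),cv2.resize(s["img"][140:290,250:420],(400,353))])
cv2.imwrite("pics/a1.png",im[:,:,::-1])
E
```

```text
now [ 0.4071 -0.1344  0.0719] [ 3.136 -0.01  -3.132] t 2.1 F [-1.9  0.4  0.6] open 0.0398
shift [-0.0055 -0.006   0.0598] turn [ 0.0056 -0.0098 -0.0004]
```

View pics/a1.png

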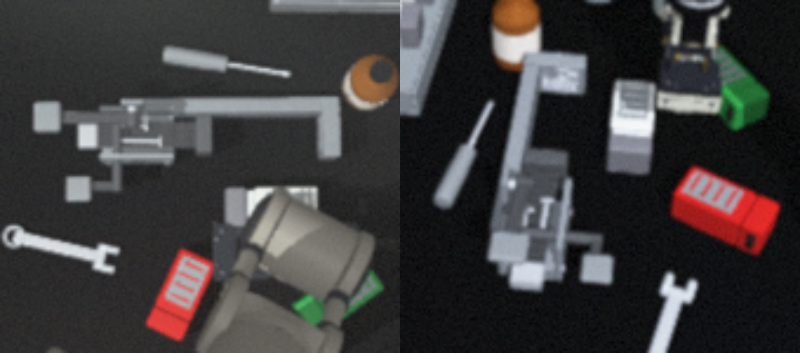

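The gripper is on the robot's side of the cassette, and the red and green boxes are clear of it. I'll descend now.

jog_arm(
  series=[
    [-0.13,[0,0,0.03],[0,0,0]],
    [-0.13,[0,0,0.06],[0,0,0]],
    [-0.13,[0,0,0.06],[0,0,0]],
    [-0.13,[0,0,0.06],[0,0,0]],
  ],
)

```text
time: 2.53
tool_pos: [0.4113, -0.1363, 0.0178]
tool_rot: [3.142, 0.0, -3.131]
contact_force: [0.9, 0.3, 0.5]
opening: 0.0404
```

```bash
python3 mv.py .52 -.139 .012 3.1516
```

```text
now [ 0.4113 -0.1363  0.0178] [ 3.142  0.    -3.131] t 2.5333 F [0.9 0.3 0.5] open 0.0404
shift [-0.1087 -0.0039  0.0059] turn [0.0001 0.     0.0005]
```

jog_arm(
  series=[
    [-0.13,[-0.008,-0.004,0],[0,0,0]],
    [-0.13,[-0.018,-0.004,0],[0,0,0]],
    [-0.13,[-0.028,-0.004,0],[0,0,0]],
    [-0.13,[-0.038,-0.004,0],[0,0,0]],
    [-0.13,[-0.048,-0.004,0],[0,0,0]],
    [-0.13,[-0.058,-0.004,0],[0,0,0]],
    [-0.13,[-0.068,-0.004,0],[0,0,0]],
    [-0.13,[-0.078,-0.004,0],[0,0,0]],
    [-0.13,[-0.086,-0.004,0],[0,0,0]],
    [-0.13,[-0.094,-0.004,0],[0,0,0]],
    [-0.13,[-0.1,-0.004,0],[0,0,0]],
    [-0.13,[-0.1,-0.004,0],[0,0,0]],
  ],
)

```text
time: 3.53
tool_pos: [0.5127, -0.1395, 0.0177]
tool_rot: [-3.141, 0.003, -3.131]
contact_force: [0.4, 0.9, 1.1]
opening: 0.0396
```

```bash
python3 mv.py .54 -.139 .018 3.1516; python3 - <<'E'
from cell import eyes
import cv2,numpy as np
c=eyes.read_camera("top");s=eyes.read_camera("side")
im=np.hstack([cv2.resize(c["img"][140:290,230:400],(400,353)),cv2.resize(s["img"][140:290,250:420],(400,353))])
cv2.imwrite("pics/a2.png",im[:,:,::-1])
E
```

```text
now [ 0.5127 -0.1395  0.0177] [-3.141e+00  3.000e-03 -3.131e+00] t 3.5333 F [0.4 0.9 1.1] open 0.0396
shift [-0.0273  0.0002 -0.0002] turn [-0.0011  0.003   0.0004]
```

View pics/a2.png

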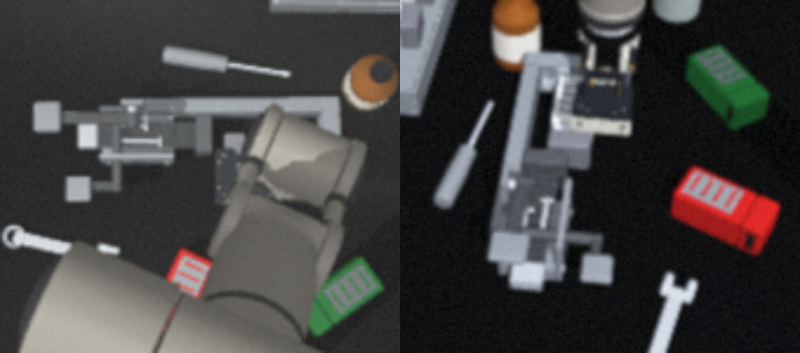

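The cassette is moving into the mouth straight, with its cap still out. I'll carry on to the fence, slower.

jog_arm(
  series=[
    [-0.13,[-0.006,0,0],[0,0,0]],
    [-0.13,[-0.012,0,0],[0,0,0]],
    [-0.13,[-0.017,0,0],[0,0,0]],
    [-0.13,[-0.021,0,0],[0,0,0]],
    [-0.13,[-0.024,0,0],[0,0,0]],
    [-0.13,[-0.024,0,0],[0,0,0]],
  ],
)

```text
time: 4.13
tool_pos: [0.5357, -0.1389, 0.0166]
tool_rot: [-3.141, 0.001, -3.131]
contact_force: [0.1, 0.5, 0.1]
opening: 0.0401
```

jog_arm(
  series=[
    [-0.13,[-0.001,0,0],[0,0,0]],
    [-0.13,[-0.002,0,0],[0,0,0]],
    [-0.13,[-0.002,0,0],[0,0,0]],
  ],
)

```text
time: 4.38
tool_pos: [0.5367, -0.1388, 0.0166]
tool_rot: [3.141, -0.0, -3.131]
contact_force: [-1.6, 0.5, 0.5]
opening: 0.04
```

jog_arm(
  series=[
    [-0.13,[-0.001,0,0],[0,0,0]],
    [-0.13,[-0.002,0,0],[0,0,0]],
    [-0.13,[-0.002,0,0],[0,0,0]],
  ],
)

```text
time: 4.63
tool_pos: [0.539, -0.1388, 0.0166]
tool_rot: [3.142, 0.0, -3.131]
contact_force: [-1.1, -0.0, -1.4]
opening: 0.0398
```

jog_arm(
  series=[
    [-0.13,[-0.001,0,0],[0,0,0]],
    [-0.13,[-0.002,0,0],[0,0,0]],
    [-0.13,[-0.002,0,0],[0,0,0]],
  ],
)

```text
time: 4.88
tool_pos: [0.5411, -0.1388, 0.0167]
tool_rot: [3.142, 0.0, -3.131]
contact_force: [-1.4, -0.3, -0.1]
opening: 0.0395
```

jog_arm(
  series=[
    [-0.13,[-0.001,0,0],[0,0,0]],
    [-0.13,[-0.002,0,0],[0,0,0]],
    [-0.13,[-0.002,0,0],[0,0,0]],
  ],
)

```text
time: 5.13
tool_pos: [0.5415, -0.1388, 0.0167]
tool_rot: [3.141, -0.003, -3.131]
contact_force: [-6.8, -1.3, 3.8]
opening: 0.0399
```

jog_arm(
  series=[
    [-0.13,[-0.001,0,0],[0,0,0]],
    [-0.13,[-0.002,0,0],[0,0,0]],
    [-0.13,[-0.002,0,0],[0,0,0]],
  ],
)

```text
time: 5.38
tool_pos: [0.5415, -0.1388, 0.0167]
tool_rot: [3.141, -0.007, -3.131]
contact_force: [-14.4, -2.3, 9.6]
opening: 0.0399
```

The force shows firm contact with the fence. Backing off and lifting to check.

jog_arm(
  series=[
    [-0.13,[0.006,0,0],[0,0,0]],
    [-0.13,[0.02,0,0],[0,0,0]],
    [-0.13,[0.04,0,0],[0,0,0]],
    [-0.13,[0.05,0,-0.03],[0,0,0]],
    [-0.13,[0.05,0,-0.07],[0,0,0]],
    [-0.13,[0.06,0.02,-0.11],[0,0,0]],
    [-0.13,[0.07,0.06,-0.13],[0,0,0]],
    [-0.13,[0.07,0.1,-0.15],[0,0,0]],
    [-1,[0.05,0.14,-0.17],[0,0,0]],
    [-1,[0.03,0.18,-0.18],[0,0,0]],
    [-1,[0.01,0.22,-0.19],[0,0,0]],
    [-1,[-0.01,0.26,-0.19],[0,0,0]],
  ],
)

```text
time: 6.38
tool_pos: [0.5419, 0.0988, 0.207]
tool_rot: [3.141, 0.006, -3.132]
contact_force: [1.2, -1.1, 0.4]
opening: 0.0179
```

```bash
cat > look.py <<'E'
import sys
from cell import eyes
import cv2,numpy as np
t=sys.argv[1]
o=[]
for n in("top","side"):
    c=eyes.read_camera(n); np.savez(f"{n}{t}.npz",**c); o.append(c["img"])
im=np.hstack([cv2.resize(o[0][140:290,230:400],(400,353),interpolation=2),cv2.resize(o[1][140:290,250:420],(400,353),interpolation=2)])
cv2.imwrite(f"pics/a{t}.png",im[:,:,::-1])
E
python3 look.py 3; python3 mv.py .5835 .182 .165 3.1516; python3 fit.py 3 .577 -.148
```

```text
now [0.5428 0.1019 0.2056] [ 3.139  0.006 -3.126] t 6.4833 F [-0.1 -0.6 -0.1] open 0.0099
shift [-0.0417  0.0793  0.041 ] turn [0.0023 0.0055 0.0055]
top press (array([ 0.5728, -0.0146,  0.0094]), np.float64(-21.04))
top cass (array([ 0.573 , -0.1566,  0.0024, -0.0113]), np.float64(-29.95))
side press (array([ 0.5795, -0.0076,  0.0237]), np.float64(-27.62))
side cass (array([ 0.5877, -0.1991,  0.1333, -0.0374]), np.float64(-35.1))
```

View pics/a3.png

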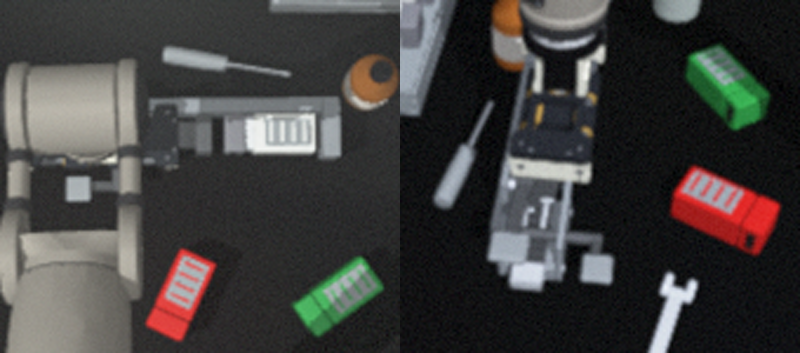

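The cassette lies in the mouth against the fence with the cap out. The jaw is at about 22 mm. Moving over the trigger pad.

jog_arm(
  series=[
    [-1,[-0.022,0.04,0],[0,0,0]],
    [-1,[-0.042,0.081,0.01],[0,0,0]],
    [-1,[-0.042,0.081,0.038],[0,0,0]],
    [-1,[-0.042,0.081,0.038],[0,0,0]],
    [-1,[-0.042,0.081,0.038],[0,0,0]],
  ],
)

```text
time: 6.9
tool_pos: [0.5804, 0.1779, 0.1648]
tool_rot: [-3.141, -0.004, -3.13]
contact_force: [-0.5, 0.1, 0.8]
opening: 0.0005
```

```bash
python3 mv.py .5845 .183 .096 3.1516; python3 look.py 4
```

```text
now [0.5804 0.1779 0.1648] [-3.141 -0.004 -3.13 ] t 6.9 F [-0.5  0.1  0.8] open 0.0005
shift [-0.0045  0.0052  0.0688] turn [-0.0008 -0.0037  0.0011]
```

View pics/a4.png

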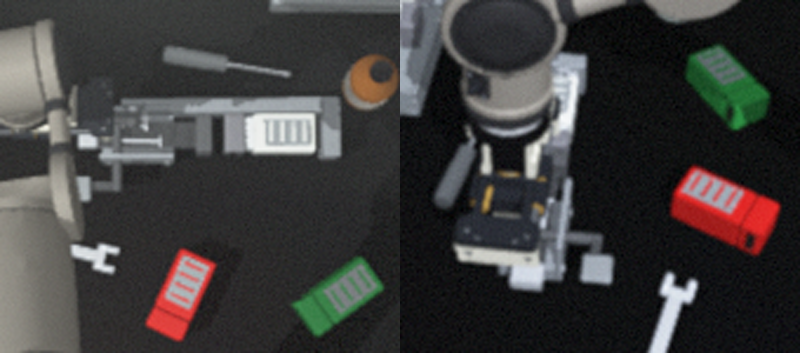

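jog_arm(
  series=[
    [-1,[-0.003,0.004,0.01],[0,0,0]],
    [-1,[-0.003,0.004,0.018],[0,0,0]],
    [-1,[-0.003,0.004,0.026],[0,0,0]],
    [-1,[-0.003,0.004,0.034],[0,0,0]],
    [-1,[-0.003,0.004,0.042],[0,0,0]],
    [-1,[-0.003,0.004,0.05],[0,0,0]],
    [-1,[-0.003,0.004,0.058],[0,0,0]],
    [-1,[-0.003,0.004,0.064],[0,0,0]],
    [-1,[-0.003,0.004,0.068],[0,0,0]],
    [-1,[-0.003,0.004,0.068],[0,0,0]],
  ],
)

```text
time: 7.83
tool_pos: [0.5846, 0.1827, 0.0978]
tool_rot: [3.14, 0.001, -3.131]
contact_force: [2.1, 5.4, 3.3]
opening: 0.0004
```

```bash
python3 look.py 5;python3 mv.py .5845 .183 .16 3.1516
```

```text
now [0.5846 0.1828 0.0984] [ 3.140e+00  1.000e-03 -3.131e+00] t 7.9333 F [0.2 5.8 4.4] open 0.0004
shift [ 0.      0.0002 -0.0616] turn [0.0013 0.0007 0.0002]
```

View pics/a5.png

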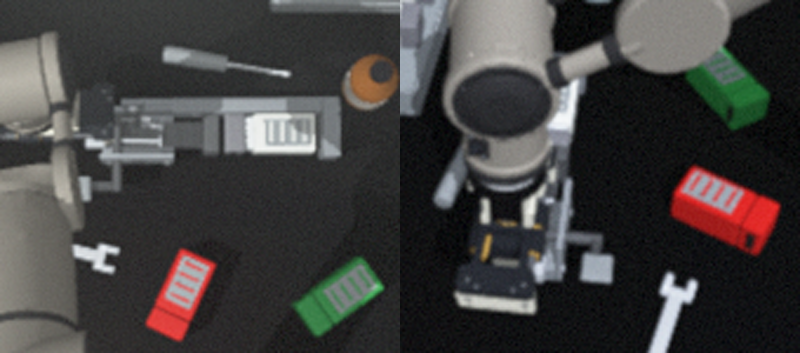

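jog_arm(
  series=[
    [-1,[0,0,0.002],[0,0,0]],
    [-1,[0,0,0.004],[0,0,0]],
    [-1,[0,0,0.004],[0,0,0]],
  ],
)

```text
time: 8.18
tool_pos: [0.5846, 0.1823, 0.0944]
tool_rot: [3.141, 0.001, -3.131]
contact_force: [1.4, 3.4, 3.6]
opening: 0.0004
```

jog_arm(
  series=[
    [-1,[0,0,0.002],[0,0,0]],
    [-1,[0,0,0.003],[0,0,0]],
    [-1,[0,0,0.003],[0,0,0]],
  ],
)

```text
time: 8.43
tool_pos: [0.5848, 0.1823, 0.0934]
tool_rot: [3.141, 0.002, -3.131]
contact_force: [-3.6, 3.0, 16.3]
opening: 0.0005
```

jog_arm(
  series=[
    [-1,[0,0,-0.034],[0,0,0]],
    [-1,[0,0,-0.066],[0,0,0]],
    [-1,[0,0,-0.066],[0,0,0]],
    [-1,[0,0,-0.066],[0,0,0]],
    [-1,[0,0,-0.056],[0,0,0]],
    [-1,[0,0,-0.046],[0,0,0]],
    [-1,[0,0,-0.036],[0,0,0]],
    [-1,[0,0,-0.026],[0,0,0]],
    [-1,[0,0,-0.016],[0,0,0]],
    [-1,[0,0,-0.008],[0,0,0]],
    [-1,[0,0,-0.002],[0,0,0]],
    [-1,[0,0,0],[0,0,0]],
  ],
)

```text
time: 9.43
tool_pos: [0.5841, 0.1821, 0.0923]
tool_rot: [-3.141, -0.0, -3.131]
contact_force: [-9.8, -1.1, 34.1]
opening: 0.0003
```

```bash
python3 look.py 6;python3 mv.py .5845 .183 .16 3.1516
```

```text
now [0.5841 0.1822 0.0929] [-3.141  0.    -3.131] t 9.5333 F [-7.2 -0.2 24.3] open 0.0004
shift [-0.0005  0.0008 -0.0671] turn [-0.0001  0.0002  0.0005]
```

View pics/a6.png

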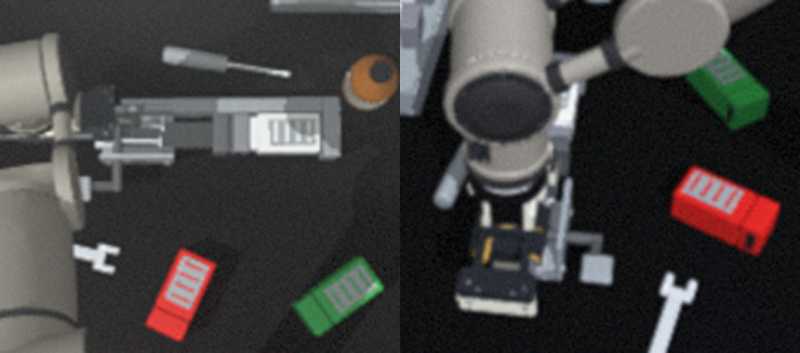

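jog_arm(
  series=[
    [-1,[0,0,-0.034],[0,0,0]],
    [-1,[0,0,-0.067],[0,0,0]],
    [-1,[0,0,-0.067],[0,0,0]],
    [-1,[0,0,-0.067],[0,0,0]],
    [-1,[0,0,-0.057],[0,0,0]],
    [-1,[0,0,-0.049],[0,0,0]],
    [-1,[0,0,-0.042],[0,0,0]],
    [-1,[0,0,-0.036],[0,0,0]],
    [-1,[0,0,-0.03],[0,0,0]],
    [-1,[0,0,-0.025],[0,0,0]],
    [-1,[0,0,-0.02],[0,0,0]],
  ],
)

```text
time: 10.45
tool_pos: [0.5834, 0.1838, 0.1106]
tool_rot: [3.139, -0.002, -3.131]
contact_force: [-3.8, 7.5, 10.7]
opening: 0.0003
```

jog_arm(
  series=[
    [-1,[0,0,0.005],[0,0,0]],
    [-1,[0,0,0.01],[0,0,0]],
    [-1,[0,0,0.014],[0,0,0]],
    [-1,[0,0,0.018],[0,0,0]],
    [-1,[0,0,0.018],[0,0,0]],
  ],
)

```text
time: 10.87
tool_pos: [0.5835, 0.1825, 0.0935]
tool_rot: [3.141, -0.002, -3.131]
contact_force: [-5.6, 1.6, 15.8]
opening: 0.0005
```

```bash
python3 look.py 7;python3 mv.py .5845 .183 .16 3.1516
```

```text
now [0.5835 0.1825 0.0937] [ 3.141e+00 -1.000e-03 -3.131e+00] t 10.9667 F [-4.6  1.8 15. ] open 0.0005
shift [-0.0009  0.0005 -0.0663] turn [ 0.0003 -0.0014  0.0005]
```

View pics/a7.png

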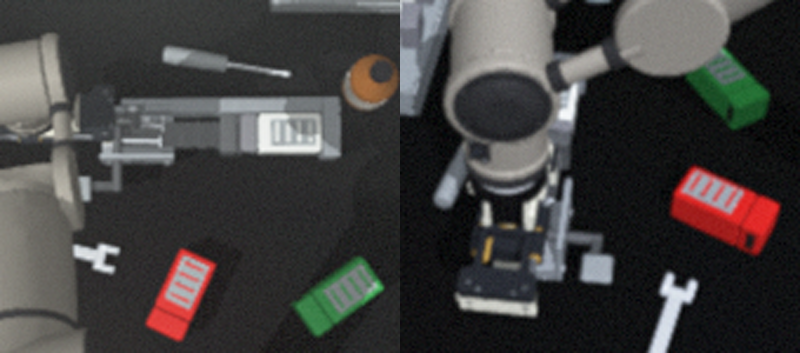

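The jaw is at about 58 mm with the neck nearly closed. The last stroke I'll do gently, watching the force.

jog_arm(
  series=[
    [-1,[0,0,-0.034],[0,0,0]],
    [-1,[0,0,-0.067],[0,0,0]],
    [-1,[0,0,-0.067],[0,0,0]],
    [-1,[0,0,-0.067],[0,0,0]],
    [-1,[0,0,-0.058],[0,0,0]],
    [-1,[0,0,-0.052],[0,0,0]],
    [-1,[0,0,-0.046],[0,0,0]],
    [-1,[0,0,-0.042],[0,0,0]],
    [-1,[0,0,-0.038],[0,0,0]],
    [-1,[0,0,-0.036],[0,0,0]],
    [-1,[0,0,-0.036],[0,0,0]],
  ],
)

```text
time: 11.88
tool_pos: [0.5836, 0.1827, 0.1287]
tool_rot: [3.141, -0.002, -3.131]
contact_force: [-2.7, 2.9, 2.8]
opening: 0.0002
```

jog_arm(
  series=[
    [-1,[0,0,0.002],[0,0,0]],
    [-1,[0,0,0.003],[0,0,0]],
    [-1,[0,0,0.003],[0,0,0]],
  ],
)

```text
time: 12.13
tool_pos: [0.5839, 0.1828, 0.1265]
tool_rot: [3.141, -0.001, -3.131]
contact_force: [-3.4, 5.0, 4.9]
opening: 0.0005
```

jog_arm(
  series=[
    [-1,[0,0,0.002],[0,0,0]],
    [-1,[0,0,0.004],[0,0,0]],
    [-1,[0,0,0.004],[0,0,0]],
  ],
)

```text
time: 12.38
tool_pos: [0.5841, 0.1831, 0.1228]
tool_rot: [3.14, 0.0, -3.131]
contact_force: [-2.8, 5.8, 7.8]
opening: 0.0001
```

jog_arm(
  series=[
    [-1,[0,0,0.002],[0,0,0]],
    [-1,[0,0,0.004],[0,0,0]],
    [-1,[0,0,0.004],[0,0,0]],
  ],
)

```text
time: 12.63
tool_pos: [0.5841, 0.1834, 0.1193]
tool_rot: [3.14, 0.001, -3.131]
contact_force: [-3.9, 5.9, 9.0]
opening: 0.0008
```

jog_arm(
  series=[
    [-1,[0,0,0.002],[0,0,0]],
    [-1,[0,0,0.003],[0,0,0]],
    [-1,[0,0,0.003],[0,0,0]],
  ],
)

```text
time: 12.88
tool_pos: [0.5841, 0.1835, 0.1164]
tool_rot: [3.139, 0.001, -3.131]
contact_force: [-4.3, 7.3, 9.9]
opening: 0.0005
```

jog_arm(
  series=[
    [-1,[0,0,0.002],[0,0,0]],
    [-1,[0,0,0.003],[0,0,0]],
    [-1,[0,0,0.003],[0,0,0]],
  ],
)

```text
time: 13.13
tool_pos: [0.5842, 0.1837, 0.1146]
tool_rot: [3.139, 0.001, -3.131]
contact_force: [-6.7, 6.7, 15.5]
opening: 0.0003
```

```bash
python3 look.py 8;python3 mv.py .5845 .183 .16 3.1516
```

```text
now [0.5842 0.1836 0.1146] [ 3.139e+00  2.000e-03 -3.131e+00] t 13.2333 F [-7.1  6.8 15.8] open 0.0004
shift [-0.0004 -0.0005 -0.0454] turn [0.0023 0.0015 0.0006]
```

View pics/a8.png

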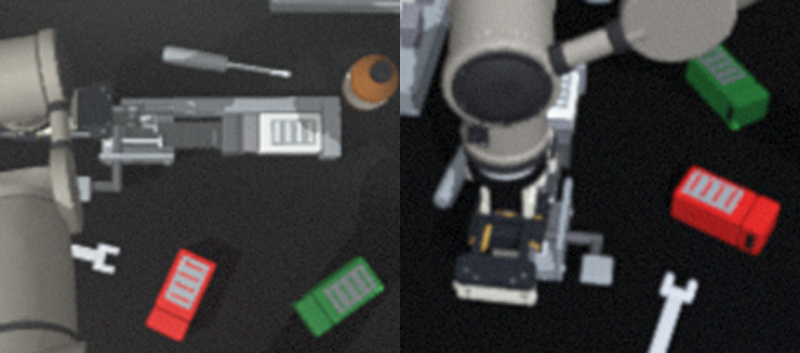

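jog_arm(
  series=[
    [-1,[0,0,0.001],[0,0,0]],
    [-1,[0,0,0.0015],[0,0,0]],
    [-1,[0,0,0.0015],[0,0,0]],
  ],
)

```text
time: 13.48
tool_pos: [0.5842, 0.1837, 0.1138]
tool_rot: [3.139, 0.002, -3.131]
contact_force: [-8.4, 5.1, 20.3]
opening: 0.0002
```

jog_arm(
  series=[
    [-1,[0,0,0.001],[0,0,0]],
    [-1,[0,0,0.001],[0,0,0]],
    [-1,[0,0,0.001],[0,0,0]],
  ],
)

```text
time: 13.73
tool_pos: [0.5842, 0.1837, 0.1132]
tool_rot: [3.139, 0.002, -3.131]
contact_force: [-8.7, 5.6, 22.8]
opening: 0.0008
```

jog_arm(
  series=[
    [-1,[0,0,0.001],[0,0,0]],
    [-1,[0,0,0.001],[0,0,0]],
    [-1,[0,0,0.001],[0,0,0]],
    [-1,[0,0,0.001],[0,0,0]],
  ],
)

```text
time: 14.07
tool_pos: [0.5843, 0.1838, 0.1127]
tool_rot: [3.139, 0.003, -3.131]
contact_force: [-9.4, 6.3, 24.3]
opening: 0.0006
```

```bash
python3 look.py 9; python3 - <<'E'
import numpy as np,cv2
a=[dict(np.load(f"top{k}.npz"))["img"][185:210,310:385,::-1] for k in(3,7,8,9)]
cv2.imwrite("pics/cmp.png",np.vstack([cv2.resize(x,None,fx=6,fy=6,interpolation=2) for x in a]))
E
```

```text
(no output)
```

View pics/cmp.png

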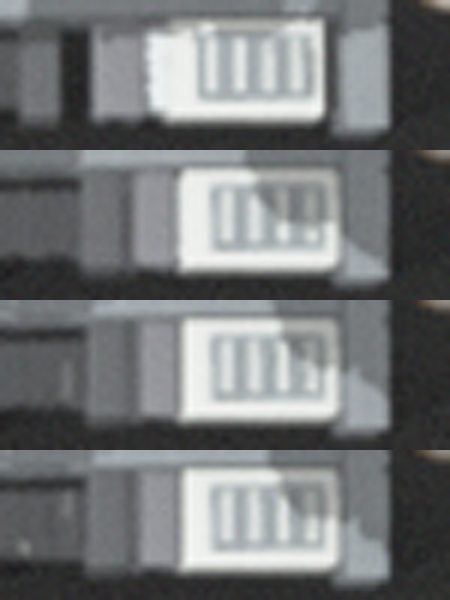

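jog_arm(
  series=[
    [-1,[0,0,0.001],[0,0,0]],
    [-1,[0,0,0.002],[0,0,0]],
    [-1,[0,0,0.002],[0,0,0]],
    [-1,[0,0,0.002],[0,0,0]],
  ],
)

```text
time: 14.5
tool_pos: [0.5843, 0.1839, 0.1115]
tool_rot: [3.139, 0.003, -3.131]
contact_force: [-11.7, 5.0, 29.8]
opening: 0.0002
```

```bash
python3 look.py 10; python3 - <<'E'
import numpy as np,cv2
np.set_printoptions(linewidth=250)
for k in(3,5,6,7,8,9,10):
    d=dict(np.load(f"top{k}.npz"));g=d["img"].astype(float).mean(2)
    print(k,g[196:203,316:346].mean(0).round().astype(int), g[196:203,360:372].mean(0).round().astype(int))
E
```

```text
3 [116 114 116 101  57  39  39  38  54 113 156 156 154 153 152 152 150 140 163 223 237 235 235 238 238 238 227 192 206 217] [201 181 208 211  99  76 116 155 169 169 168 167]
5 [ 99 118 116 115 114 113 101  62  52 112 157 157 153 152 152 152 151 141 162 223 237 235 234 238 238 238 226 191 207 217] [190 177 201 202  99  76 109 135 145 137 132 130]
6 [ 88  87  89  87  98 117 116 114 115 113 106  94 105 132 153 153 151 150 149 145 195 237 236 233 233 237 237 238 226 190] [186 194 183 185 212 204 126 125 137 130 124 122]
7 [ 91  89  87  88  90  89  91 102 116 117 116 115 113 111  95  97 131 154 152 152 151 151 142 167 224 238 238 238 231 206] [179 193 193 184 209 218 173 130 135 130 126 123]
8 [ 89  87  87  88 100 107  93  89 102 120 115 116 115 113 108 101 106 130 153 153 152 152 149 136 188 239 238 238 231 206] [188 205 207 188 215 224 178 147 162 162 151 144]
9 [ 90  89  85  89  92  94  94  88 102 117 117 115 115 114 110 100 104 131 153 153 153 151 149 137 187 238 239 238 231 206] [185 204 207 189 214 223 177 147 161 159 143 138]
10 [ 88  89  89  89  92  93  90  90 102 118 117 115 115 113 109  98 102 131 153 154 152 151 149 137 188 238 239 238 231 206] [186 200 201 185 214 224 177 147 159 156 144 138]
```

```bash
python3 - <<'E'
import numpy as np,cv2
np.set_printoptions(linewidth=250)
for k in(0,3,7,10):
    d=dict(np.load(f"top{k}.npz"));g=d["img"].astype(float)
    print(k,"jawL",g[196:203,308:330].mean((0,2)).round().astype(int))
# colour profile of neck
for k in(0,3,7,10):
    d=dict(np.load(f"top{k}.npz"));g=d["img"].astype(float)
    r=slice(224,232) if k==0 else slice(196,203)
    print(k); print(g[r,324:372].mean(0).round().astype(int).T)
def sub(k1,k2,x0,x1,r=slice(196,203)):
    a=dict(np.load(f"top{k1}.npz"))["img"].astype(np.float32).mean(2);b=dict(np.load(f"top{k2}.npz"))["img"].astype(np.float32).mean(2)
E
python3 - <<'E'
import cv2,numpy as np
o=[]
for k in(0,3,7,10):
    d=dict(np.load(f"side{k}.npz"))["img"]
    if k==0:x=d[165:225,325:375]
    else:x=d[165:225,290:340]
    o.append(cv2.resize(x[:,:,::-1],None,fx=4,fy=4,interpolation=2))
cv2.imwrite("pics/sc.png",np.hstack(o))
E
```

```text
0 jawL [ 90  89  87  86  90 104 117 116 116 114 116 100  57  40  37  39  37  39  41  38  41  41]
3 jawL [ 91  89  88  88  91 104 118 117 116 114 116 101  57  39  39  38  54 113 156 156 154 153]
7 jawL [ 91  89  89  88  89  89  93  90  91  89  87  88  90  89  91 102 116 117 116 115 113 111]
10 jawL [ 90  89  88  88  90 100 107  93  88  89  89  89  92  93  90  90 102 118 117 115 115 113]
0
[[ 47  91 137 152 152 150 149 150 148 138 138 201 236 230 230 239 238 238 226 188 181 217 222 173 169 188 218 210 170 170 198 220 198 168 169 207 224 185 170 193 196  82  34  32  38  36  37  36]
 [ 47  92 138 154 153 152 151 151 149 140 141 207 239 234 233 240 239 239 229 194 188 221 225 181 176 195 222 215 177 178 204 224 204 175 176 214 227 191 175 197 200  84  33  34  40  36  38  36]
 [ 48  95 143 158 159 157 156 156 154 144 144 210 240 235 232 238 238 237 226 193 189 220 223 183 178 196 220 214 180 180 203 222 203 178 178 212 224 193 176 192 196  83  33  34  38  37  36  36]]
3
[[ 53 110 153 154 151 150 148 149 148 137 159 220 235 232 234 237 237 237 226 187 203 214 188 179 184 207 211 182 179 192
[... 941 characters left out ...]
0 208 197 211 208 187 185 204 215 204 187 186 202 209 186 179 182 193 193 185 209 217 173 133 139 135 128 126]]
10
[[100 115 114 113 113 110 108  96 100 129 150 152 149 148 146 134 187 238 238 237 230 203 190 207 204 180 178 198 212 198 179 181 204 215 188 179 182 197 198 181 212 223 175 142 154 150 139 134]
 [103 118 117 115 115 113 109  98 101 129 152 153 151 150 147 136 191 240 240 239 233 208 196 211 209 186 184 203 216 204 186 187 210 219 194 185 189 203 203 188 216 226 179 147 160 156 145 138]
 [104 120 119 117 117 115 111  99 104 134 157 158 157 155 153 140 188 237 238 237 230 208 197 210 209 188 186 203 215 203 187 189 209 218 195 186 188 201 202 187 215 222 176 150 165 160 148 143]]
```

View pics/sc.png

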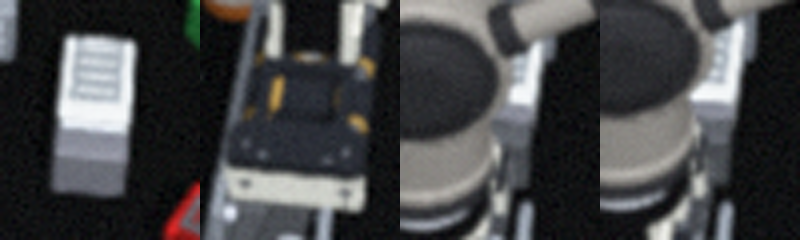

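The jaw hasn't moved between frames 8 and 10 although the force rose from 15 to 30 N. The neck between cap and body is gone, so the cap is home. I'll lift off and look.

jog_arm(
  series=[
    [-1,[0,0,-0.02],[0,0,0]],
    [-1,[0,0,-0.055],[0,0,0]],
    [-1,[0.03,-0.01,-0.055],[0,0,0]],
    [-1,[0.06,-0.025,-0.055],[0,0,0]],
    [-1,[0.091,-0.036,-0.055],[0,0,0]],
    [-1,[0.091,-0.036,-0.055],[0,0,0]],
    [-1,[0.091,-0.036,-0.055],[0,0,0]],
  ],
)

```text
time: 15.18
tool_pos: [0.4925, 0.1443, 0.1619]
tool_rot: [-3.141, -0.0, -3.132]
contact_force: [0.3, 0.1, 1.0]
opening: 0.0003
```

```bash
python3 look.py 11;python3 mv.py .494 .147 .084 3.1516; python3 - <<'E'
import numpy as np
np.set_printoptions(linewidth=250)
d=dict(np.load("top11.npz"));g=d["img"].astype(float)
print(g[196:203,316:372].mean((0,2)).round().astype(int))
E
```

```text
now [0.4948 0.145  0.1622] [-3.141e+00  2.000e-03 -3.132e+00] t 15.2833 F [-0.7  0.   0.9] open 0.0007
shift [0.0009 0.002  0.0782] turn [-0.0002  0.0017  0.    ]
[ 75  78  78  80  80  78  80  81  86  87  86  86  85  72  50  79 104 112 111 112 111 111 111 105 132 173 183 182 170 145 142 154 150 135 134 145 155 146 140 155 196 216 193 184 189 206 209 193 219 226 181 155 168 168 167 166]
```

View pics/a11.png

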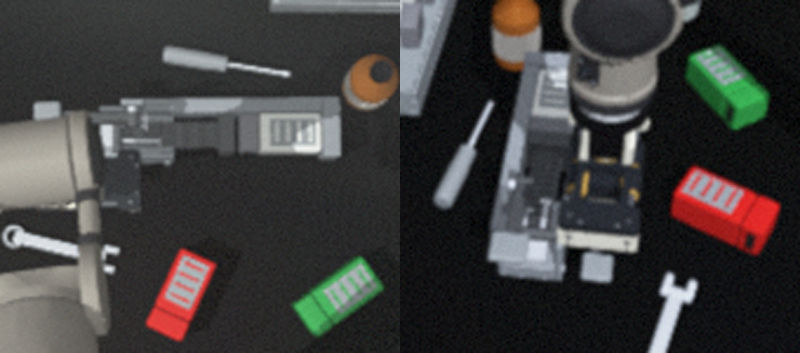

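The cap is flush with the body and stays home with the jaw off it. Now I'll descend onto the release pad.

jog_arm(
  series=[
    [-1,[0.001,0.002,0.035],[0,0,0]],
    [-1,[0.001,0.002,0.06],[0,0,0]],
    [-1,[0.001,0.002,0.074],[0,0,0]],
    [-1,[0.001,0.002,0.08],[0,0,0]],
    [-1,[0.001,0.002,0.085],[0,0,0]],
    [-1,[0.001,0.002,0.09],[0,0,0]],
    [-1,[0.001,0.002,0.094],[0,0,0]],
    [-1,[0.001,0.002,0.098],[0,0,0]],
    [-1,[0.001,0.002,0.1],[0,0,0]],
    [-1,[0.001,0.002,0.1],[0,0,0]],
  ],
)

```text
time: 16.12
tool_pos: [0.4941, 0.1489, 0.0627]
tool_rot: [3.139, 0.003, -3.132]
contact_force: [-1.6, 9.0, 6.1]
opening: 0.0002
```

jog_arm(
  series=[
    [-1,[0,0,0.002],[0,0,0]],
    [-1,[0,0,0.003],[0,0,0]],
    [-1,[0,0,0.003],[0,0,0]],
    [-1,[0,0,0.003],[0,0,0]],
    [-1,[0,0,0.003],[0,0,0]],
    [-1,[0,0,0.003],[0,0,0]],
    [-1,[0,0,0.003],[0,0,0]],
    [-1,[0,0,0.003],[0,0,0]],
    [-1,[0,0,0.003],[0,0,0]],
    [-1,[0,0,0.003],[0,0,0]],
    [-1,[0,0,0.003],[0,0,0]],
    [-1,[0,0,0.003],[0,0,0]],
  ],
)

```text
time: 17.12
tool_pos: [0.4941, 0.1491, 0.0604]
tool_rot: [3.139, 0.003, -3.132]
contact_force: [-2.9, 9.6, 8.4]
opening: 0.0005
```

```bash
python3 look.py 12
```

```text
(no output)
```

View pics/a12.png

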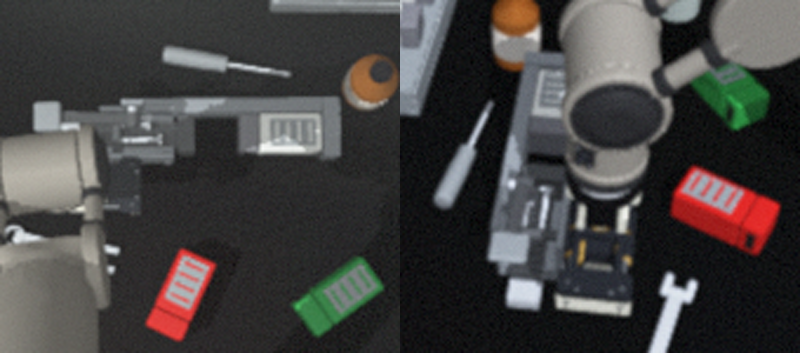

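The jaw's right edge has moved back to x≈194 in the picture, from 211 at the start, so it's about fully back. I'll hold another second and confirm it has stopped.

jog_arm(
  series=[
    [-1,[0,0,0.001],[0,0,0]],
    [-1,[0,0,0.001],[0,0,0]],
    [-1,[0,0,0.001],[0,0,0]],
    [-1,[0,0,0.001],[0,0,0]],
    [-1,[0,0,0.001],[0,0,0]],
    [-1,[0,0,0.001],[0,0,0]],
    [-1,[0,0,0.001],[0,0,0]],
    [-1,[0,0,0.001],[0,0,0]],
    [-1,[0,0,0.001],[0,0,0]],
    [-1,[0,0,0.001],[0,0,0]],
    [-1,[0,0,0.001],[0,0,0]],
    [-1,[0,0,0.001],[0,0,0]],
  ],
)

```text
time: 18.22
tool_pos: [0.4942, 0.1492, 0.06]
tool_rot: [3.139, 0.004, -3.132]
contact_force: [-4.2, 9.1, 12.6]
opening: 0.0002
```

```bash
python3 look.py 13; python3 - <<'E'
import numpy as np
np.set_printoptions(linewidth=250)
for k in (3,12,13):
    d=dict(np.load(f"top{k}.npz"));g=d["img"].astype(float)
    print(k,g[196:203,300:330].mean((0,2)).round().astype(int))
E
```

```text
3 [ 61  60  60  60  64  68  85  93  91  89  88  88  91 104 118 117 116 114 116 101  57  39  39  38  54 113 156 156 154 153]
12 [82 86 87 87 80 81 85 85 84 85 86 85 71 39 37 36 37 36 37 38 36 36 37 37 36 38 37 36 36 38]
13 [84 85 88 86 81 82 84 86 85 85 86 85 71 40 37 37 37 37 35 37 39 39 36 36 39 36 36 36 36 35]
```

The jaw is at rest, fully back. Lifting away to a clear spot.

jog_arm(
  series=[
    [-1,[0,0,-0.01],[0,0,0]],
    [-1,[0,0,-0.03],[0,0,0]],
    [-1,[0,0,-0.07],[0,0,0]],
    [-1,[0,0,-0.11],[0,0,0]],
    [-1,[0,0,-0.15],[0,0,0]],
    [-1,[0,0.04,-0.17],[0,0,0]],
    [-1,[0.02,0.08,-0.17],[0,0,0]],
    [-1,[0.04,0.12,-0.17],[0,0,0]],
    [-1,[0.06,0.16,-0.17],[0,0,0]],
    [-1,[0.08,0.2,-0.17],[0,0,0]],
    [-1,[0.08,0.2,-0.17],[0,0,0]],
    [-1,[0.08,0.2,-0.17],[0,0,0]],
  ],
)

```text
time: 19.32
tool_pos: [0.4094, 0.3495, 0.2286]
tool_rot: [3.14, 0.001, -3.127]
contact_force: [-0.4, 0.3, 1.0]
opening: 0.0002
```

```bash
python3 look.py 14; python3 fit.py 14 .576 -.156; python3 - <<'E'
import numpy as np,cv2
from h import *
np.set_printoptions(linewidth=250)
d=dict(np.load("top14.npz"));cv2.imwrite("pics/f14.png",d["img"][:,:,::-1])
g=d["img"].astype(float)
print(g[196:203,300:372].mean((0,2)).round().astype(int))
E
```

```text
top press (array([ 0.5727, -0.0151,  0.0105]), np.float64(-27.66))
top cass (array([ 5.753e-01, -1.547e-01, -1.160e-02,  4.000e-04]), np.float64(-22.25))
side press (array([ 0.5772, -0.0102,  0.0088]), np.float64(-26.6))
side cass (array([ 0.5802, -0.152 ,  0.0456, -0.0305]), np.float64(-28.43))
[ 83  83  85  87  81  81  85  86  85  86  86  84  70  39  32  39  34  37  38  39  38  35  37  35  37  37  36  37  39  36  49  79 105 111 111 111 112 111 110 105 131 173 183 182 178 160 159 176 179 164 167 189 209 199 183 185 208 217 193 184 188 207
 209 194 220 226 177 133 138 135 124 120]
```

View pics/a14.png

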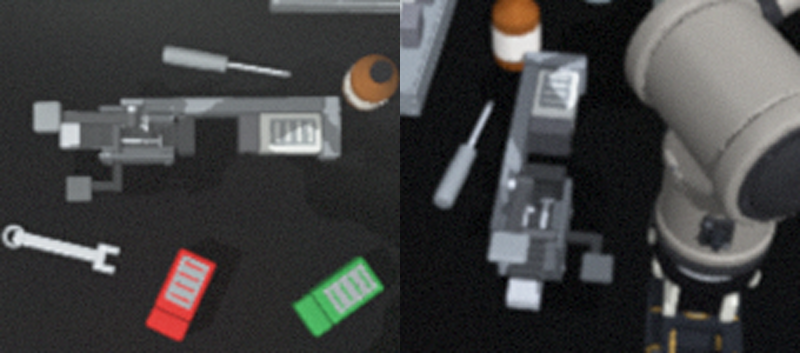

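View pics/f14.png

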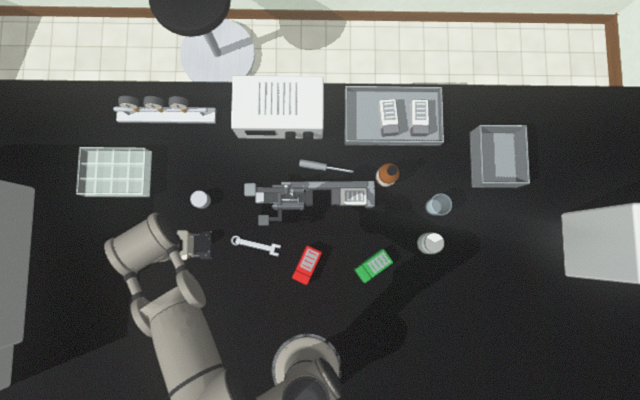

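```bash
python3 - <<'E'
import numpy as np,cv2
a=dict(np.load("top14.npz"))["img"][178:212,300:382,::-1]
b=dict(np.load("side14.npz"))["img"][158:220,290:345,::-1]
a=cv2.convertScaleAbs(cv2.resize(a,None,fx=7,fy=7,interpolation=2),alpha=1.15)
b=cv2.resize(b,None,fx=5,fy=5,interpolation=2)
H=np.zeros((a.shape[0]+b.shape[0],a.shape[1],3),np.uint8);H[:a.shape[0]]=a;H[a.shape[0]:,:b.shape[1]]=b
cv2.imwrite("pics/z14.png",H)
E
```

```text
(no output)
```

View pics/z14.png

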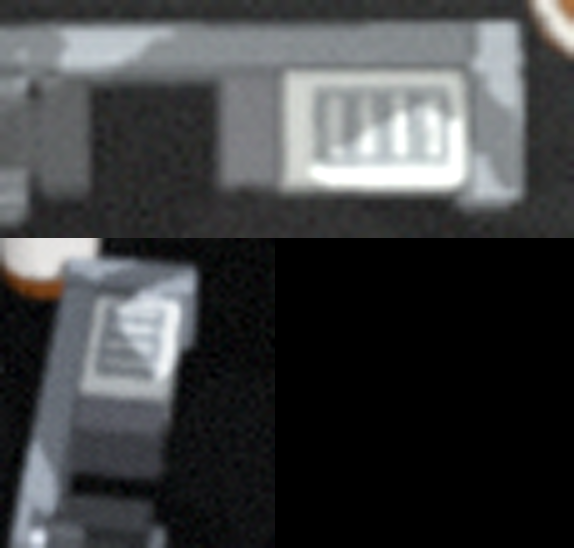

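The close-up shows the cap flush on the body with no neck visible. The cassette lies along the fence and against the anvil, the jaw is fully back, and nothing else has moved.

```bash
python3 -c "
from cell import job;print(job.hand_in())"
```

```text
the job is handed in; nothing more can be done
None
```

The cassette is pressed and lies in the press mouth against the rear fence, with the jaw slid fully back. I handed the job in at about 19.5 s with the gripper clear of everything.

- **Placing:** I pushed the cassette straight into the mouth with two fingers until it met the fence, at about 14 N. Its cap was still out, by about 14 mm as measured before the push.
- **Pressing:** I pumped three full strokes and one gentle last stroke. The last one went hard, and the jaw did not move as I raised the force from 15 to 30 N.
- **Release:** I held the lever down for over 2 s. The jaw slid back and showed the same position in two pictures 1.1 s apart.

**Last checks:**
- **Cap:** there is no neck between cap and body. The visible cap measures about 31 mm against its true 30 mm, and the top camera's fit puts it 0.4 mm out.
- **Cassette:** it sits about 1 mm on in press y against a nominal +2 mm, and touches the anvil.
- **Bench:** the final top view shows the other things on the bench where they were.

**Disagreements:**
- **Side camera:** its automatic fit of the cassette was unusable at the end (cap -30 mm), so I judged that view by eye.
- **Cameras:** the two differ by about 4–5 mm in absolute position.
- **Cassette angle:** the final top fit gave about 0.02 rad between cassette and fence, in patchy shadow. The close-up looks parallel.

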